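Swing the bench rail past the post into its bay

TASK

Push the loose aluminium rail into the green three-sided bay with your fingertips: turn it by pushing one end and then the other, so that one end slips in behind the short steel post and the rail swings home, lying along the bay's back wall with both ends against or nearly against it. Do not grip or lift the rail, push gently, and leave the other things on the table where they are.

Things in the scene. Friction and masses are not known exactly. Their poses are not given: they have to be found in the camera images.
- rail: the loose aluminium bench rail: 220 mm long (its own y), 30 mm wide (its x), 28 mm high, about 0.35 kg, a red cap on its +y end and a black cap on its -y end, a straight box in outline. Origin at the middle of its underside. At yaw 0 relative to the bay it lies parallel to the bay's back wall; either end may be to the right when it is home. It slides on the table when pushed (friction varies).
- bay: the fixed green three-sided bay, open towards its own -x (the robot's side) and open above, no floor. Origin on the table at the middle of the inner face of the back wall; x points into the back wall, y along it to the left. Inside it is 260 mm wide (inner side faces at y = +130 and -130 mm); side walls reach from the back wall to x = -55 mm; walls 8 mm thick, 28 mm high.
- post: the short steel post (a bench rod socket, fixed) standing before the right half of the bay's mouth: 28 mm in diameter, 45 mm high, a small brass screw on its near side. Origin at the centre of its foot. Its axis stands about 95 mm in front of the back wall's inner face, so the rail cannot go in square past it, only at a slant.
- eraser: bystander, loose: a blue and white eraser, 21x42x13 mm. Origin at the centre of its underside.
- petri_dish: bystander, loose: a clear shallow dish, 57 mm across, 13 mm high. Origin at the centre of its underside.
- reagent_2: bystander, loose: a clear open-necked bottle, 52 mm across, 86 mm high. Origin at the centre of its underside.
- spot_plate_2: bystander, loose: a white plate with six hollows, 57x83x11 mm. Origin at the centre of its underside.
- evap_dish: bystander, loose: a white porcelain bowl, 70 mm across, 30 mm high. Origin at the centre of its underside.
- cup_3: bystander, loose: a clear plastic cup, 65 mm across, 62 mm high. Origin at the centre of its underside.
- wash_bottle: bystander, loose: a white wash bottle with a red cap and bent spout, 59x94x166 mm. Origin at the centre of its underside.
Not all that is in view belongs to the job. Leave any brown look-alike of the rail alone.

How it is judged:
At the end, for the whole second after the job is handed in: The rail lies flat on the table inside the bay, between its side walls, along the back wall: its long axis within 0.05 rad of the back wall, its middle line 10 to 22 mm in front of the wall's inner face (15 mm is touching), its middle within 24 mm of the bay's middle, at rest (x of rail in the frame of bay between -0.022 and -0.01 m and y of rail in the frame of bay between -0.024 and 0.024 m and angle between the y axis of rail and the y axis of bay, either way round below 0.05 rad and height (world z) of rail below 0.004 m and angle between rail's own z axis and vertical below 0.05 rad and linear speed of rail below 0.01 m/s and angular speed of rail below 0.05 rad/s).
It fails at once if the rail is lifted or carried (height (world z) of rail above 0.008 m).
It fails at once if the rail is tipped (angle between rail's own z axis and vertical above 0.15 rad).
It fails at once if the rail is gripped or shoved hard (more than 35 N from the fingers) (contact force between the fingers and rail above 35 N).
It fails at once if a bystander is moved by more than 2 cm (distance of any of eraser, petri_dish, reagent_2, spot_plate_2, evap_dish, cup_3, wash_bottle from where it was at the start of the episode above 0.02 m).
It also fails if it takes over 70 s, if anything falls off the work surface, if the arm or the gripper's body presses on something with over 40 N, if the wrist force passes 120 N, or if a joint passes its speed limit or range.

ROBOT

A 6-joint arm with a two-finger parallel gripper is mounted at the origin on a cart in front of the work surface, level with it; the furniture and walls round the work are solid. World frame = base frame: x ahead of the robot, y to its left, z up, the work surface at z = 0. Lengths are in m, angles in rad, forces in N, time in s.
With the tool pointing down it reaches from about 0.3 to 0.75 m from the base axis. Payload 8.5 kg.
Tool frame: the origin (TCP) lies midway between the tips of the shut fingers; the grasp point (between the pads) lies 19 mm behind it; z points along the fingers, y is the line along which they close (so a half turn about z gives the same grasp; the last joint's range is limited). The gripper opens to 88 mm and grips with 3 to 60 N. Pads are 18 mm wide; open, the fingers measure 123 mm over their backs; the gripper's body (75 mm by 187 mm) begins 45 mm behind the grasp point.
Start: joints at [0.994, 0.381, 1.297, -0, 1.464, -0.215], TCP at [0.195, 0.514, 0.239] pointing down, gripper open.
Joint ranges: [-3.11, 3.11], [-0.89, 2.33], [0.22, 2.48], [-1.42, 4.56], [0.17, 2.85], [-2.88, 2.88]. Speed limits (rad/s): [2.39, 2.39, 3.14, 3.14, 3.14, 3.14].

INTERFACE

Orientations are given as [roll, pitch, yaw] about the fixed x, y, z axes, in that order (R = Rz(yaw) Ry(pitch) Rx(roll)).
In Python, from cell import robot gives the robot as it stands. The module is installed in compiled form; this text tells all that it offers. Calls block until the motion is done:
- robot.move_to(position, orientation): joint-space move of the TCP to a pose.
- robot.move_linear(position, rot=None, feed=0.15, contact_N=None): straight line of the TCP; rot=None keeps the orientation; feed is the mean speed in m/s. With contact_N (N) it stops when the force on the tool has changed by that much, and returns True; else False.
- robot.move_j(angles): joint-space move.
- robot.move_gripper(opening): opening from 0.0 (shut) to 1.0 (fully open); the grip force is fixed at half the most; returns when the fingers have stopped.
- robot.wait(seconds).
- robot.solve_ik(position, orientation): joint angles nearest the present ones, or None.
- robot.state(): the state.
- robot.camera(name): name is "side" or "top" or "wrist"; returns (picture, depth): 420x560x3 uint8, blue, green, red; 420x560 float32, m along the optical axis (not along the pixel's ray), 0 where there is no reading.
- robot.camera_info(name): a dict with "fx", "fy", "cx", "cy" (pixels), "xyz" and "rotation" of the camera in the world; the wrist camera has in their place "hand_eye" (4x4, takes a point from camera to tool coordinates, whose origin is the TCP and whose axes are the flange's). Camera axes: x right, y down, z forward; pixel columns grow to the right and rows downward; lengths in m; the calibration is good to about 2 mm. The wrist camera is an equidistant fisheye: a pixel r from the principal point sees the ray r / f radians off the axis. A picture is of the moment at which its call begins: read the wrist's pose just before it. camera_info takes no time and is no camera call.
A pose or a line that the arm cannot do raises robot.PlanningError and nothing moves.
- robot.sign_off(): hands the job in; it is judged then, once.
The state is a dict: "time": time; "qpos": joint angles; "dq": joint speeds; "joint_efforts": joint torques, N m; "eef_pos": TCP position; "tcp_rot": TCP orientation; "force": force on the tool from outside, world axes, zero at the start; "moment": the same for the moment, N m; "grip_width": opening from 0.0 (shut) to 1.0 (fully open); "gripper_force": force on a finger pad.
Only numpy, scipy, OpenCV 4.12 (cv2) and the standard library are available. Lean on these libraries where they do the work, as an engineer would, in place of code of your own. Each camera call takes 0.05 s, during which the arm holds its last target. There are 200 camera calls.

## Working session

There is one attempt and no reset: what is moved stays moved. The work goes in short steps, each a Python script; the robot and the scene stay as the last script left them, time stands still between calls to the robot, and variables do not carry over. Pictures are saved under pics/ and viewed, at most 10 in all, crops included, and the job is handed in when it is done.

```bash
mkdir -p pics
python3 - <<'E'
from cell import robot
import cv2,numpy as np
for n in("top","side"):
    p,d=robot.camera(n); cv2.imwrite(f"pics/{n}0.png",p); np.save(f"{n}0.npy",d)
    print(n,robot.camera_info(n))
s=robot.state();print(s["time"],s["tcp_rot"],s["eef_pos"],s["force"])
E
```

```text
top {'fx': 379.8996540677726, 'fy': 379.8996540677726, 'cx': 275.4397904843054, 'cy': 207.14503236611966, 'xyz': array([0.45707316, 0.10032164, 1.14840966]), 'rotation': array([-3.04938017, -0.00342478, -1.54289548])}
side {'fx': 435.291033171496, 'fy': 435.291033171496, 'cx': 275.8718475374676, 'cy': 211.36458218240875, 'xyz': array([ 0.08470621, -0.69835576,  0.8100188 ]), 'rotation': array([-2.28170846,  0.01200777, -0.54283946])}
0.1 [-3.14040700e+00 -2.15031830e-04  2.77982415e+00] [0.19454643 0.51418868 0.23824754] [-0.36413159  0.22196997 -1.10908606]
```

View pics/top0.png

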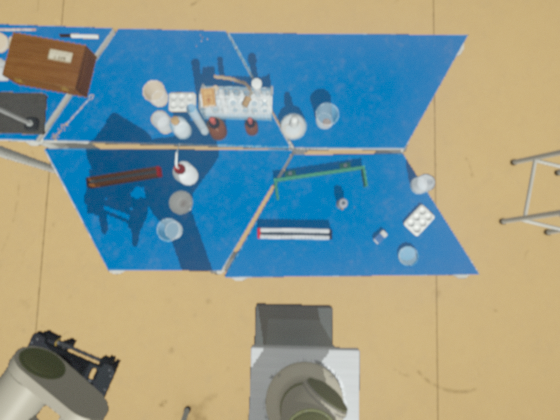

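View pics/side0.png

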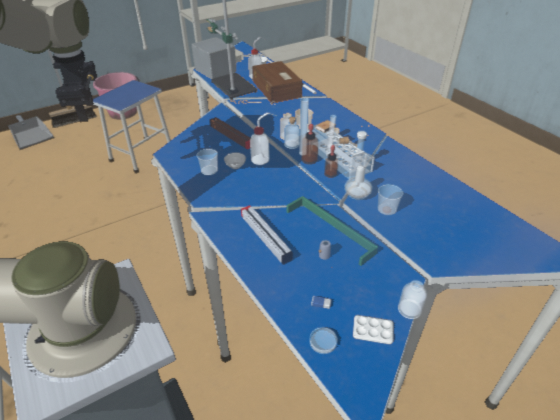

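The top view shows two rail-like candidates: the brown bar at about (125,177), which is the look-alike, and the silver bar with a red left end at about (294,234), which fits the description. The green bay's back wall runs from (275,180) to (365,168), and the post is at (342,203). I'll confirm with an enlarged crop and measure.

```bash
cat > h.py <<'E'
from cell import robot
import cv2,numpy as np
from scipy.spatial.transform import Rotation as R
def ray(n,uv,z):
    i=robot.camera_info(n); uv=np.atleast_2d(uv).astype(float)
    d=np.c_[(uv[:,0]-i["cx"])/i["fx"],(uv[:,1]-i["cy"])/i["fy"],np.ones(len(uv))]@R.from_euler("xyz",i["rotation"]).as_matrix().T
    return i["xyz"]+d*((z-i["xyz"][2])/d[:,2])[:,None]
def pix(mask):
    v,u=np.nonzero(mask); return np.c_[u,v]
E
python3 - <<'E'
from h import *
p=cv2.imread("pics/top0.png"); c=p[150:280,230:450]
cv2.imwrite("pics/crop.png",cv2.resize(c,None,fx=3.6,fy=3.6,interpolation=cv2.INTER_CUBIC))
h=cv2.cvtColor(p,cv2.COLOR_BGR2HSV)
g=cv2.inRange(h,(60,60,30),(92,255,255)); g[:150]=0;g[280:]=0;g[:,:260]=0;g[:,380:]=0
P=ray("top",pix(g),0.028)
r=cv2.minAreaRect(P[:,:2].astype(np.float32)*1000);print("green",len(P),r,cv2.boxPoints(r))
# rail: non-blue in window
w=np.zeros(g.shape,bool);w[220:248,250:338]=1
m=w&~((h[...,1]>150)&(h[...,0]>95)&(h[...,0]<125))
P=ray("top",pix(m),0.028)
r=cv2.minAreaRect(P[:,:2].astype(np.float32)*1000);print("rail",len(P),r,cv2.boxPoints(r))
for nm,uv,z in [("post",(342,203),.045),("eraser",(380,237),.013),("spot",(419,220),.011),("dish",(408,255),.03),("cup",(423,184),.06),("wash",(185,173),.05),("cup3",(169,230),.06),("dish2",(181,203),.01)]: print(nm,ray("top",uv,z)[0].round(3))
E
```

```text
green 453 ((647.6566162109375, -30.606475830078125), (73.51522064208984, 274.45648193359375), 9.983990669250488) [[ 587.66394   98.17083]
 [ 635.2473  -172.12933]
 [ 707.6493  -159.38379]
 [ 660.0659   110.91638]]
rail 1037 ((493.9206848144531, 53.41731262207031), (55.81753158569336, 239.53700256347656), 0.41084006428718567) [[465.15384  172.98262 ]
 [466.87143  -66.54823 ]
 [522.6875   -66.147995]
 [520.97     173.38286 ]]
post [ 0.577 -0.095  0.045]
eraser [ 0.482 -0.215  0.013]
spot [ 0.536 -0.332  0.011]
dish [ 0.431 -0.292  0.03 ]
cup [ 0.637 -0.326  0.06 ]
wash [0.652 0.367 0.05 ]
cup3 [0.484 0.402 0.06 ]
dish2 [0.567 0.384 0.01 ]
```

View pics/crop.png

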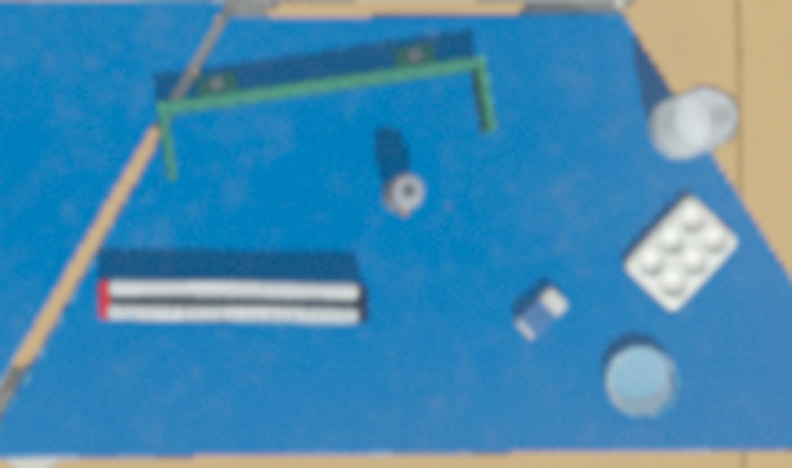

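The crop confirms it. The silver rail has its red cap at left, crop (102,300), and its black cap at right, crop (364,303). The post is at crop (405,193), left of centre of the bay's right half. Next I'll measure in the bay frame.

```bash
cat >> h.py <<'E'
def railpose(p,lo=(238,155),hi=(375,262),z=0.028):
    h=cv2.cvtColor(p,cv2.COLOR_BGR2HSV); w=np.zeros(p.shape[:2],np.uint8); w[lo[1]:hi[1],lo[0]:hi[0]]=255
    m=cv2.inRange(h,(0,0,115),(180,95,255))|cv2.inRange(h,(0,120,90),(8,255,255))|cv2.inRange(h,(170,120,90),(180,255,255))
    m=cv2.morphologyEx(m&w,cv2.MORPH_CLOSE,np.ones((5,5)))
    n,l,s,c=cv2.connectedComponentsWithStats(m)
    best=None
    for k in range(1,n):
        P=ray("top",pix(l==k),z)[:,:2]
        r=cv2.minAreaRect((P*1000).astype(np.float32)); L=max(r[1]);W=min(r[1])
        if 170<L<250 and W<45 and (best is None or s[k,4]>best[0]): best=(s[k,4],P,r)
    if best is None: return None
    _,P,r=best; b=cv2.boxPoints(r); i=np.argmax([np.linalg.norm(b[1]-b[0]),np.linalg.norm(b[2]-b[1])]); d=b[i+1]-b[i]
    if d[1]<0:d=-d
    return np.array(r[0])/1000,np.arctan2(-d[0],d[1]),r[1]
E
python3 - <<'E'
from h import *
p=cv2.imread("pics/top0.png"); h=cv2.cvtColor(p,cv2.COLOR_BGR2HSV)
print("rail",railpose(p))
g=cv2.inRange(h,(60,60,85),(92,255,255)); g[:150]=0;g[200:]=0;g[:,:260]=0;g[:,:380]=g[:,:380];g[:,380:]=0
cols=[(u,np.nonzero(g[:,u])[0]) for u in range(284,356)]
cen=np.array([(u,v.mean()) for u,v in cols if len(v)]); print("thick",np.median([len(v) for u,v in cols]))
P=ray("top",cen,.028)[:,:2]; f=cv2.fitLine(P.astype(np.float32),cv2.DIST_HUBER,0,.01,.01).ravel()
d=f[:2]*np.sign(f[1]); yaw=np.arctan2(-d[0],d[1]); 
A=ray("top",pix(g),.028)[:,:2]; t=(A-f[2:])@d; nx=np.array([d[1],-d[0]]); s=(A-f[2:])@nx
print("ends t",t.min(),t.max(),"s",s.min(),s.max())
L=t[(s<-.02)&(t>0)];Rr=t[(s<-.02)&(t<0)];print("sides",L.mean(),Rr.mean(),L.mean()-Rr.mean())
mid=(L.mean()+Rr.mean())/2; O=f[2:]+d*mid-nx*.004
print("bay",O,yaw)
q=ray("top",np.array([405,192])/3.6+[230,150],.045)[0,:2]-O;print("post bay",q@nx,q@d)
E
```

```text
rail None
thick 4.0
ends t -0.15779232585543942 0.1166742473245131 s -0.05637594447122631 0.017794171463853724
sides 0.11311199506242789 -0.15309698203571473 0.2662089770981426
bay [ 0.66253763 -0.0274461 ] 0.17115697
post bay -0.09708670369255705 -0.05291925915163847
```

```bash
cat >> h.py <<'E'
O=np.array([.6615,-.0274]);YAW=.172
NX=np.array([np.cos(YAW),np.sin(YAW)]);D=np.array([-NX[1],NX[0]])
def w(x,y): return O+x*NX+y*D
def b(p): q=np.asarray(p)-O; return np.array([q@NX,q@D])
E
python3 - <<'E'
from h import *
p=cv2.imread("pics/top0.png");h=cv2.cvtColor(p,cv2.COLOR_BGR2HSV)
for v in range(224,246): print(v,h[v,294],h[v,259],h[v,331],h[v,320])
E
```

```text
224 [102 225 134] [103 203 137] [101 223 186] [103 204 139]
225 [103 206 135] [103 201 136] [101 232 185] [102 217 135]
226 [104 167 139] [106 159 133] [102 215 185] [102 212 136]
227 [107  82 153] [132  73 125] [101 235 178] [104 162 140]
228 [106  26 188] [170 105 165] [102 220 169] [104  78 156]
229 [ 98  10 208] [177 120 195] [104 186 152] [102  27 187]
230 [100  11 212] [178 119 205] [105 161 133] [102  12 207]
231 [100  12 199] [178 133 202] [106 150 122] [100  11 210]
232 [ 98  18 167] [177 151 199] [106 138 122] [ 97  12 191]
233 [103  36 129] [177 161 196] [106 155 120] [104  26 148]
234 [103  30 138] [177 140 198] [106 144 122] [103  43 125]
235 [ 98  11 182] [178 113 203] [105 145 123] [ 99  21 157]
236 [ 95   7 208] [178  98 204] [106 140 122] [100  12 192]
237 [100  11 208] [173  84 194] [107 134 124] [100  11 208]
238 [104  32 199] [147  58 166] [105 158 134] [102  22 213]
239 [105  93 190] [111 111 183] [103 181 162] [104  53 207]
240 [102 184 187] [103 195 187] [102 199 182] [104 117 194]
241 [101 209 187] [101 210 188] [102 203 186] [102 190 188]
242 [102 199 188] [101 214 187] [102 191 187] [101 210 188]
243 [102 193 188] [102 209 188] [103 187 188] [101 210 187]
244 [102 199 187] [101 210 187] [102 200 187] [102 209 188]
245 [102 197 188] [102 209 188] [102 205 188] [101 208 188]
```

```bash
sed -i 's/^    m=cv2.morphologyEx(m&w/    m\&=~cv2.inRange(h,(6,30,0),(45,255,255))\n&/' h.py
python3 - <<'E'
from h import *
p=cv2.imread("pics/top0.png")
r=railpose(p);print(r)
if r: print(b(r[0]),r[1]-YAW)
E
```

```text
None
```

```bash
sed -i 's/^        if 170<L/        if s[k,4]>300 and DBG: print(s[k],L,W)\n&/; s/^def railpose/DBG=0\n&/' h.py
python3 - <<'E'
import h
from h import *
h.DBG=1
p=cv2.imread("pics/top0.png")
r=railpose(p);print(r)
E
```

```text
[ 238  184   93   68 1297] 276.1636047363281 183.28707885742188
None
```

```bash
sed -i 's/MORPH_CLOSE,np.ones((5,5))/MORPH_OPEN,np.ones((6,6))/' h.py
python3 - <<'E'
import h
from h import *
h.DBG=1
p=cv2.imread("pics/top0.png")
r=railpose(p);print(r)
if r: print(b(r[0]),r[1]-YAW)
E
```

```text
[262 228  68  13 828] 197.4742889404297 35.23963165283203
(array([0.48310114, 0.03804956]), np.float32(0.027921187), (35.23963165283203, 197.4742889404297))
[-0.16456459  0.09501734] -0.14407882
```

```bash
cat >> h.py <<'E'
def ori(x,y,z,psi):
    q0=np.array(robot.state()["qpos"]); best=None
    for k in(-2,-1,0,1,2):
        o=[np.pi,0,(psi+k*np.pi+np.pi)%(2*np.pi)-np.pi]; s=robot.solve_ik([x,y,z],o)
        if s is not None:
            c=abs(np.array(s)-q0).max()
            if best is None or c<best[0]-1e-6: best=(c,o)
    return best[1]
def push(start,ang,dist,feed=.04,z=.012,lim=12,back=.012):
    """start: bay xy of tool centre; ang: push direction rel. bay x; face 35 mm wide"""
    dv=np.array([np.cos(ang),np.sin(ang)]); s=w(*start); e=w(*(np.array(start)+dist*dv))
    o=ori(*s,.1,YAW+ang); print("o",np.round(o,2))
    robot.move_to([*s,.10],o); robot.move_linear([*s,z],feed=.12,contact_N=10) and print("HIT DOWN")
    hit=robot.move_linear([*e,z],feed=feed,contact_N=lim)
    st=robot.state(); t=np.array(st["eef_pos"]); print("hit",hit,"tcp bay",b(t[:2]).round(4),t[2].round(4),"F",np.round(st["force"],1))
    bk=w(*(b(t[:2])-back*dv)); robot.move_linear([*bk,z],feed=.06); robot.move_linear([*bk,.12],feed=.2)
def look(name):
    robot.move_to([.27,.2,.25],ori(.27,.2,.25,YAW+.3))
    p,d=robot.camera("top"); cv2.imwrite(f"pics/{name}.png",p); r=railpose(p)
    if r: print("rail bay",b(r[0]).round(4),"th",round(float(r[1]-YAW),3),np.round(r[2],0))
    else: print("rail not found")
    print("t",robot.state()["time"])
E
python3 - <<'E'
from h import *
robot.move_gripper(0)
th=-.144;c=np.array([-.165,.095]);ax=np.array([-np.sin(th),np.cos(th)]);n=np.array([np.cos(th),np.sin(th)])
push(c-.05*ax-.045*n,.13,.085)
look("a1")
E
```

```text
o [3.14 0.   0.3 ]
hit False tcp bay [-0.1325  0.063 ] 0.012 F [-1.7 -0.6  0.2]
rail bay [-0.119   0.1125] th 0.225 [ 36. 211.]
t 9.05
```

View pics/a1.png

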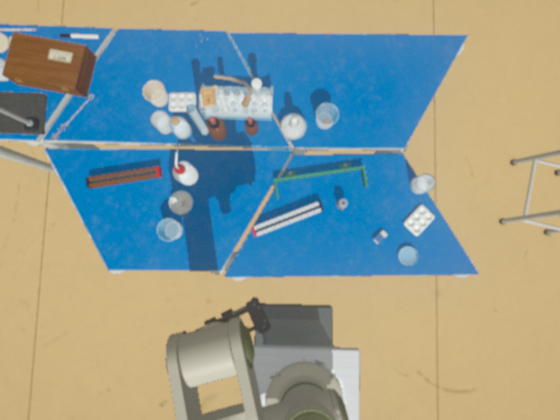

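The rail now runs from (255,232) to (320,207) at a slant. It needs slightly more yaw before it is pushed endwise.

Run:
```python
from h import *
th=.228;c=np.array([-.119,.1125]);ax=np.array([-np.sin(th),np.cos(th)]);n=np.array([np.cos(th),np.sin(th)])
push(c-.075*ax-.044*n,.3,.039)
look("a2")
```

```text
o [3.14 0.   0.47]
hit False tcp bay [-0.1076  0.0411] 0.0119 F [ 0.3 -0.1  0. ]
rail bay [-0.1102  0.1158] th 0.337 [ 38. 208.]
t 14.875
```

Run:
```python
from h import *
th=.337;c=np.array([-.110,.116]);ax=np.array([-np.sin(th),np.cos(th)])
push(c+.139*ax,th-np.pi/2,.10)
look("a3")
```

```text
o [ 3.14  0.   -1.06]
hit False tcp bay [-0.1229  0.1529] 0.012 F [-1.   1.4 -0.2]
rail bay [-0.0846  0.0379] th 0.335 [ 36. 207.]
t 21.9083
```

Run:
```python
from h import *
th=.335;c=np.array([-.0846,.038]);ax=np.array([-np.sin(th),np.cos(th)])
push(c+.139*ax,th-np.pi/2,.062)
look("a4")
```

```text
o [ 3.14  0.   -1.06]
hit False tcp bay [-0.1099  0.1107] 0.012 F [-1.5  0.8  1.1]
rail bay [-0.0715 -0.0024] th 0.335 [ 37. 212.]
t 27.9333
```

View pics/a4.png

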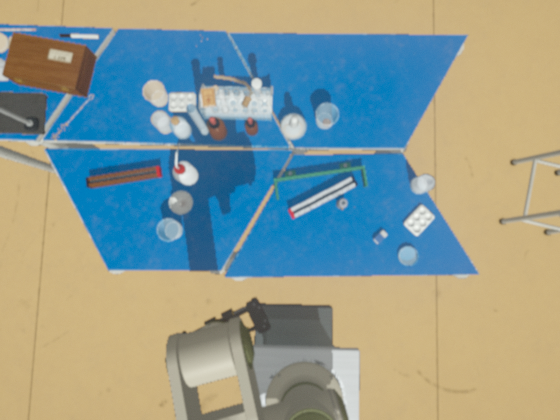

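The right (black) end now lies at (355,180), behind the post at (342,203). The left (red) end is at (292,212). Now I'll swing the left end in.

Run:
```python
from h import *
th=.335;c=np.array([-.0715,-.0024]);ax=np.array([-np.sin(th),np.cos(th)]);n=np.array([np.cos(th),np.sin(th)])
push(c+.06*ax-.044*n,.1,.058)
look("a5")
```

```text
o [3.14 0.   0.27]
hit False tcp bay [-0.0751  0.0456] 0.012 F [-1.8 -0.4  1.1]
rail bay [-0.0479 -0.0049] th 0.09 [ 38. 208.]
t 34.2833
```

Run:
```python
from h import *
push([-.092,.022],0,.057,feed=.03,lim=10)
look("a6")
```

```text
o [3.14 0.   0.17]
hit True tcp bay [-0.0396  0.0217] 0.0115 F [ 0.3  0.5 -1. ]
rail bay [-0.0165 -0.0084] th 0.003 [ 40. 202.]
t 40.8667
```

```bash
python3 -c "
import cv2
p=cv2.imread('pics/a6.png')[150:230,260:390];cv2.imwrite('pics/a6c.png',cv2.resize(p,None,fx=6,fy=6,interpolation=2))"
```

```text
(no output)
```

View pics/a6c.png

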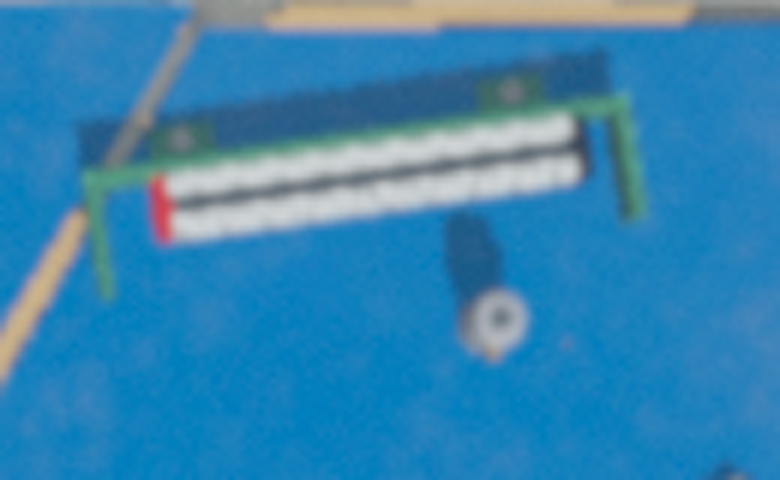

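The rail lies flush along the back wall. In the crop, its red end is at (160,208) and its black end at (588,150), with gaps at both sides. It measures x = -16.5 mm, y = -8 mm and yaw 0.003 rad, all within tolerance.

```bash
python3 -c "
from cell import robot
print(robot.sign_off())"
```

```text
the job is handed in; nothing more can be done
None
```

I pushed the rail home along the bay's back wall and handed the job in at about 41 s; the last top view put it 16.5 mm from the wall, 8 mm right of centre and 0.003 rad off parallel, all within limits, but the sign-off returned no verdict.

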